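# Clamp the tube rack on the rocker with the spring-plunger stop

## Task

Secure the rack of blood samples on the tube rocker: pull up the spring plunger, slide the stop until its sprung pad holds the rack snugly against the far fence, pad pressed partly in, and release the plunger so that its pin drops fully home in an index hole. Find the hole by feel, never drive the pad to its hard stop, keep the rack flat and leave everything else alone.

Things in the scene. Friction and masses are not known exactly. Their poses are not given: they have to be found in the camera images.
- rocker: Tube rocker fixed to the bench, standing still: white housing, level aluminium deck 310 mm long (x) and 99 mm wide, deck top 78 mm above the origin (centre of the underside). x runs from the stop at the front end to the fence at the far end, y left, z up. It stands in one of two gaps, 155 mm wide, between expressors whose bases are 60 mm high and uprights 250 mm.
- stop (a joint): Travel (m) of the stop, a grey saddle 40 x 44 x 40 mm on the deck, 0 parked, growing towards the rack (rocker +x) to 0.098. A holed steel tube lies in the deck under it: a 26 mm slot at the start, then seven holes at 15 mm pitch, the first at about 0.021; the maker sets the tube up to 7 mm either way, unmeasured. With the pin up it slides with about 8 N drag and stays where left.
- knob (a point): Centre of the black plunger knob on the stop: 28 mm across, 26 mm high, upright, at home 155 mm above the bench. Its lower edge is then 23 mm above the saddle's top, with a steel turret 17 mm across beneath it. It rises with the plunger; the pin is straight below. Axes parallel to the rocker's. Moving the knob sideways moves the whole stop.
- plunger (a joint): Lift (m) of the spring plunger: 0 fully home (pin 8 mm deep in a hole or the slot), about 0.008 pin riding on the tube between holes, 0.014 highest. Its spring pulls down with 5 N at home, 10 N at the top; let go, it falls by itself, but the knob can stick while pushed sideways: ease off to let it fall. The pin is 6.5 mm, the holes 8 mm across: it drops in only within 1 mm of a hole's centre.
- pad (a joint): How far (m) the sprung pad on the front of the stop is pressed in: 0 free, 0.032 at its hard stop. Spring about 0.3 N per mm. It reads above 0 only while the pad pushes on the rack.
- pad_face (a point): Centre of the pad's rubber face (46 x 36 mm), which looks along the rocker's +x; 60 mm ahead of the plunger's axis when the pad is free, 23.5 mm above the deck. While the stop is parked the face is at least 15 mm short of the rack.
- tube_rack: White tube rack 136 x 48 x 56 mm with three stoppered sample tubes fast in its far half (tops 108 mm above the deck). It stands loose on the deck between two low guide strips, its long side (own y) along the rocker's x, 4 to 12 mm short of the fence. Origin: centre of the underside. About 0.16 kg; slides on the deck when pushed with 1 to 2 N.
- fence: Fixed upright plate 50 mm wide, 42 mm high at the far end of the deck; the face that the rack comes up against is 3 mm towards -x from its origin (centre of its underside, on the deck).
- cleaner_bottle: Bystander: round plastic cleaner bottle 68 mm across, 175 mm high, standing in the other gap. Origin: centre of the underside.
- label_roll: Bystander: white label roll 68 mm across, 41 mm high, lying flat behind the expressors. Origin: centre of the underside.
- marker_3: Bystander: black felt marker 11 x 132 x 12 mm lying behind the expressors. Origin: centre of the underside.
- hemostat_2: Bystander: blue plastic clamp 88 x 138 x 7 mm lying behind the expressors. Origin: centre of the underside.

How it is judged:
On the way, in this order (a step that is already met when the one before it is completed fails the run):
1. the plunger is pulled up until its pin is clear of the parking slot (value of joint plunger above 0.009 m and value of joint stop below 0.02 m), for 0.1 s.
2. the stop has been slid up until its pad presses the rack against the fence (value of joint stop above 0.03 m and value of joint pad above 0.002 m and contact force between tube_rack and fence above 0.3 N), for 0.1 s.
At the end, for the whole second after the job is handed in: The plunger is home (within 1.5 mm of its lowest position) in an index hole beyond the parking slot, the pad is pressed in between 2 and 30.5 mm and holds the rack against the fence, and the rack stands flat (within 3 degrees) and still (all of step 2 and value of joint plunger below 0.0015 m and value of joint pad below 0.0305 m and angle between tube_rack's own z axis and vertical below 0.05 rad and linear speed of tube_rack below 0.01 m/s); the robot touches nothing.
It fails at once if the pad presses the rack with more than 15 N (its own spring gives at most about 10 N) (contact force between pad and tube_rack above 15 N).
It fails at once if the rack is tipped by more than 9 degrees (angle between tube_rack's own z axis and vertical above 0.15 rad).
It fails at once if a bystander is moved by more than 20 mm (distance of any of cleaner_bottle, label_roll, marker_3, hemostat_2 from where it was at the start of the episode above 0.02 m).
It also fails if it takes over 64 s, if anything falls off the work surface, if the arm or the gripper's body presses on something with over 40 N, if the wrist force passes 120 N, or if a joint passes its speed limit or range.

## Robot

A 7-joint arm with a two-finger parallel gripper is mounted at the origin on the work surface; the furniture and walls round the work are solid. World frame = base frame: x ahead of the robot, y to its left, z up, the work surface at z = 0. Lengths are in m, angles in rad, forces in N, time in s.
With the tool pointing down it reaches from about 0.4 to 0.875 m from the base axis. Payload 6.5 kg.
Tool frame: the origin (TCP) lies on the centre line of the jaws, within the pads' length; the fingertips stand 8 mm ahead of it and the grasp point (between the pads) lies 11 mm behind it; z points along the fingers, x is the direction in which the jaws open and shut, and the axes are right-handed (so a half turn about z gives the same grasp; the last joint's range is limited). The gripper opens to 88 mm and grips with 3 to 60 N. Pads are 18 mm wide; open, the fingers measure 123 mm over their backs; the gripper's body (75 mm by 187 mm) begins 45 mm behind the grasp point.
Start: joints at [1.246, 0.536, -0.004, 1.538, 0.003, 1.067, -0.071], TCP at [0.166, -0.628, 0.247] pointing down, gripper open.
Joint ranges: [-2.7, 2.7], [-0.37, 2.16], [-1.27, 1.26], [0.24, 2.4], [-1.31, 4.45], [0.19, 1.91], [-2.76, 2.76]. Speed limits (rad/s): [2.39, 2.39, 3.14, 3.14, 3.14, 3.14, 3.14].

## Interface

Orientations are given as a unit quaternion [w, x, y, z].
In Python, from cell import bot, imaging gives the robot as it stands.
- The arm moves only by the tool move_arm, never from a script. Its argument "moves" is one flat list of numbers, 6 for each row, row after row: the shift along the tool's x, y, z in mm, then the turn, a rotation vector about the tool's x, y, z in rad. A call has 1 to 5 rows; each row shifts and turns the commanded pose from where the row before left it, along the tool's axes as they then stand; what a row does not reach is not made up. A row lasts 1/12 s, in which the tool goes at most 41.7 mm and 7.16 degrees, less where a joint would pass 70% of its speed; a pose out of reach is approached as far as the arm can. A call is refused whole if a number of a shift passes 41.7 or a number of a turn 0.125, either way. A call with a gripper value outside its range is refused whole. "jaw" is the closure, from 0 (fully open) to 1 (shut), set as the call begins (left out, the last holds). The fingers move at their own pace and stop on an object; "grip_force" is the grip in N (left out, the last holds). Time passes only in rows, so rows that do not move let the fingers close. It gives the time, the measured TCP pose, the force and the opening at its end, in the units of the state.
- bot.sense(): the state, without advancing time (a new reading comes with each control period).
- imaging.grab_frame(name): name is "scene" or "top" or "wrist"; returns a dict with "color" (480x640x3 uint8, red, green, blue), "depth" (480x640 float32, m along the optical axis (not along the pixel's ray), 0 where there is no reading), "mtx" (3x3 intrinsics, pixels), "position" and "orientation" of the camera in the world. Camera axes: x right, y down, z forward; pixel columns grow to the right and rows downward; lengths in m; the calibration is good to about 2 mm. A picture is of the moment at which its call begins.
- bot.job_done(): hands the job in, once; it reports no verdict.
The state is a dict: "clock": time; "qpos": joint angles; "qvel": joint speeds; "joint_efforts": joint torques, N m; "position": TCP position; "tcp_rot": TCP orientation; "contact_force": force on the tool from outside, world axes, zero at the start; "ft_torque": the same for the moment, N m; "finger_gap": finger opening in m.
Only numpy, scipy, OpenCV 4.12 (cv2) and the standard library are available. Lean on these libraries where they do the work, as an engineer would, in place of code of your own. Each camera call takes 0.05 s, during which the arm holds its last target. There are 200 camera calls.

## Working session

There is one attempt and no reset: what is moved stays moved. The work goes in short steps, Python scripts to look and compute and a tool call to move; the robot and the scene stay as the last step left them, time stands still between calls to the robot, and variables do not carry over. Pictures are saved under pics/ and viewed, about 8 in all and at most 12, crops included, and the job is handed in when it is done.

Besides the shell and the picture viewer there is one more tool, called after "Emit:" as name(argument=value, ...), one argument or row to a line, values as JSON. move_arm: Moves the arm, as the interface text tells. Its arguments: {"type":"object","properties":{"moves":{"type":"array"},"jaw":{"type":"number"},"grip_force":{"type":"number"}},"required":["moves"]}

```bash
mkdir -p pics
cat > h.py <<'E'
import numpy as np,cv2
from scipy.spatial.transform import Rotation as R
from cell import bot,imaging
def rot(q): return R.from_quat([q[1],q[2],q[3],q[0]]).as_matrix()
def pts(f):
    d=f["depth"];K=np.array(f["mtx"]);v,u=np.mgrid[:480,:640]
    P=np.stack([(u-K[0,2])/K[0,0]*d,(v-K[1,2])/K[1,1]*d,d],-1)
    W=P@rot(f["orientation"]).T+np.array(f["position"]);W[d==0]=np.nan
    return W
E
python3 - <<'E'
from h import *
fs=[imaging.grab_frame(n) for n in("scene","top")]
for n,f in zip(("scene","top"),fs):
    np.savez(n+".npz",**f); print(n,f["position"],f["orientation"],f["mtx"])
    cv2.imwrite(f"pics/{n}1.png",f["color"][:,:,::-1])
print(bot.sense())
E
```

```text
scene [ 1.04163876 -0.80356737  0.78562265] [-0.42736936  0.85823013  0.25749187 -0.12039272] [[473.49123963   0.         319.07583142]
 [  0.         473.49123963 233.94624248]
 [  0.           0.           1.        ]]
top [ 0.41543987 -0.05929642  1.19265201] [-0.05351848  0.7133644  -0.69758737  0.04023499] [[461.75333863   0.         324.47041922]
 [  0.         461.75333863 233.87065656]
 [  0.           0.           1.        ]]
{'clock': 0.1, 'qpos': array([ 1.24580317,  0.53709847, -0.00444016,  1.5387583 ,  0.00262732,
        1.06730609, -0.07116791]), 'qvel': array([-0.00070881, -0.00168879, -0.00141101, -0.00131722, -0.00027977,
       -0.00153563,  0.00097657]), 'joint_efforts': array([ 2.38523447e-03, -5.72079527e+01,  9.94067229e-01, -2.52230823e+01,
       -5.61334309e-02,  1.34335321e-02,  1.58979475e-05]), 'position': array([ 0.16618788, -0.62783767,  0.2459277 ]), 'tcp_rot': array([-4.20325630e-04,  7.92473236e-01, -6.09906188e-01, -6.59840409e-04]), 'contact_force': array([0.38971129, 0.26234336, 0.14813834]), 'ft_torque': array([-0.0436246 , -0.01701521, -0.01849327]), 'finger_gap': 0.08842607650982011}
```

View pics/scene1.png

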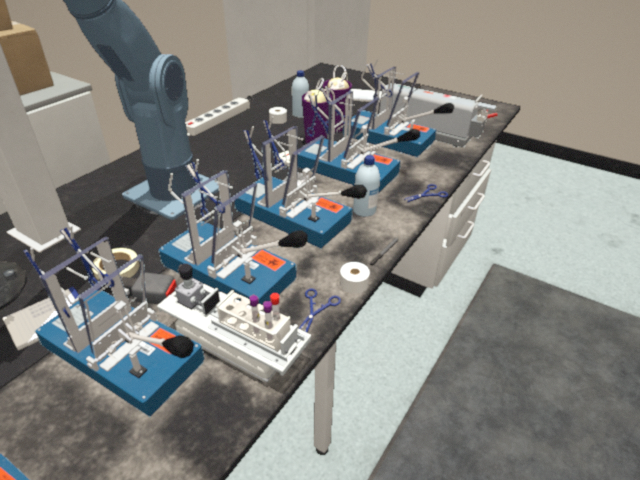

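View pics/top1.png

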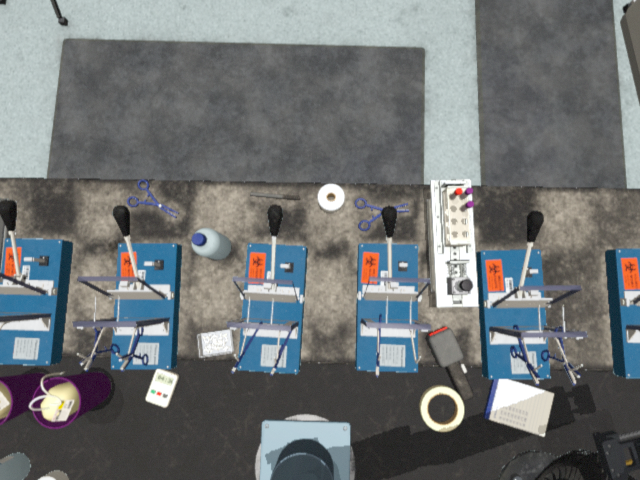

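Scene view: rocker between the nearest two expressors, knob at (186,272), rack at (250,322). Top view: rocker x≈430–478, rows 182–305, knob at (461,285), rack at (458,215), tilted arms of the right expressor reach to about (466,293).

Run:
```python
from h import *
f=dict(np.load("top.npz"));W=pts(f);c=f["color"].astype(int)
K=f["mtx"]
# dark knob blob
m=((c.max(2)<70)&(W[...,2]>.14)&(W[...,2]<.19)).astype(np.uint8)
n,l,s,ce=cv2.connectedComponentsWithStats(m)
for i in range(1,n):
    if s[i,4]>15:
        w=W[l==i];print("dark",s[i],ce[i],np.nanmedian(w,0),np.nanmax(w[:,2]),np.nanmin(w,0),np.nanmax(w,0))
def ray(u,v,z):
    d=rot(f["orientation"])@np.array([(u-K[0,2])/K[0,0],(v-K[1,2])/K[1,1],1]);p=f["position"];return p+d*(z-p[2])/d[2]
# rocker white/grey surface at deck heights ~.078 
reg=(W[...,0]>.2)&(W[...,0]<.65)&(W[...,1]<-.25)&(W[...,1]>-.55)
m=reg&(W[...,2]>.065)&(W[...,2]<.09)
p=W[m][:,:2].astype(np.float32);r=cv2.minAreaRect(p);print("deck",r,len(p))
m2=(reg&(W[...,2]>.125)&(W[...,2]<.142)&(c.min(2)>130)); p=W[m2][:,:2].astype(np.float32)
print("racktop",cv2.minAreaRect(p),len(p))
# high things near knob
for lo,hi in((.06,.1),(.1,.15),(.15,.2),(.2,.25),(.25,.3),(.3,.5)):
    q=reg&(W[...,2]>lo)&(W[...,2]<hi); w=W[q]; 
    H,_,_=np.histogram2d(w[:,0],w[:,1],bins=[np.arange(.2,.66,.04),np.arange(-.55,-.24,.02)]);print(lo,hi,"rows x from .2, cols y from -.55\n",H.astype(int))
s=dict(np.load("scene.npz"));W2=pts(s);c2=s["color"].astype(int)
m=((c2.max(2)<70)&(W2[...,2]>.13)&(W2[...,2]<.19)&(W2[...,0]<.4)&(W2[...,1]<-.25)&(W2[...,1]>-.55))
w=W2[m];print("scene knob",len(w),np.nanmedian(w,0),np.nanmin(w,0),np.nanmax(w,0))
img=c.astype(np.uint8)[170:350,380:620,::-1];cv2.imwrite("pics/crop1.png",cv2.resize(img,None,fx=3.3,fy=3.3,interpolation=cv2.INTER_CUBIC))
print(ray(461,285,.168))
```

```text
dark [  0 201  17  30 261] [ 10.36781609 217.21455939] [0.57239087 0.67014173 0.17719998] 0.18992392374875688 [0.54657702 0.65837609 0.15751094] [0.60945778 0.68933318 0.18992392]
dark [267 205  16  31 301] [274.65448505 220.04983389] [0.57942747 0.07345676 0.17886476] 0.18980470462012144 [0.54844372 0.0572065  0.15080012] [0.6120899  0.09050134 0.1898047 ]
dark [526 211  16  31 260] [531.45769231 228.40769231] [ 0.5709912  -0.49358981  0.17786803] 0.18996876339928126 [ 0.54610026 -0.51124073  0.14939787] [ 0.61075757 -0.48396622  0.18996876]
dark [117 212  13  24 158] [125.23417722 225.53164557] [0.55787072 0.40580787 0.18017424] 0.1899026162755848 [0.53964257 0.39790508 0.16156224] [0.5893959  0.42261727 0.18990262]
dark [383 221  13  16 106] [389.14150943 229.41509434] [ 0.56334336 -0.18192628  0.180711  ] 0.1898696498284005 [ 0.5495307  -0.19365398  0.16595937] [ 0.58040929 -0.16662484  0.18986965]
dark [460 281   4   9  18] [461.11111111 285.33333333] [ 0.44414795 -0.34123959  0.16576268] 0.17085006863752117 [ 0.43656197 -0.34570783  0.15745811] [ 0.45405442 -0.34007333  0.17085
[... 6350 characters left out ...]
0  0  0  0  0  0  0  0  0  0  0]
 [ 0  0  0  0  0  0  0  0  0  0  0  0  0  0  0]
 [ 0  0  0  0  0  0  0  0  0  0  0  0  0  0  0]]
0.3 0.5 rows x from .2, cols y from -.55
 [[0 0 0 0 0 0 0 0 0 0 0 0 0 0 0]
 [0 0 0 0 0 0 0 0 0 0 0 0 0 0 0]
 [0 0 0 0 0 0 0 0 0 0 0 0 0 0 0]
 [0 0 0 0 0 0 0 0 0 0 0 0 0 0 0]
 [0 0 0 0 0 0 0 0 0 0 0 0 0 0 0]
 [0 0 0 0 0 0 0 0 0 0 0 0 0 0 0]
 [0 0 0 0 0 0 0 0 0 0 0 0 0 0 0]
 [0 0 0 0 0 0 0 0 0 0 0 0 0 0 0]
 [0 0 0 0 0 0 0 0 0 0 0 0 0 0 0]
 [0 0 0 0 0 0 0 0 0 0 0 0 0 0 0]
 [0 0 0 0 0 0 0 0 0 0 0 0 0 0 0]]
scene knob 6 [ 0.29793908 -0.46165772  0.17335143] [ 0.29143847 -0.46598894  0.15129282] [ 0.29968608 -0.46097062  0.17704448]
[ 0.44513542 -0.34075512  0.168     ]
```

View pics/crop1.png

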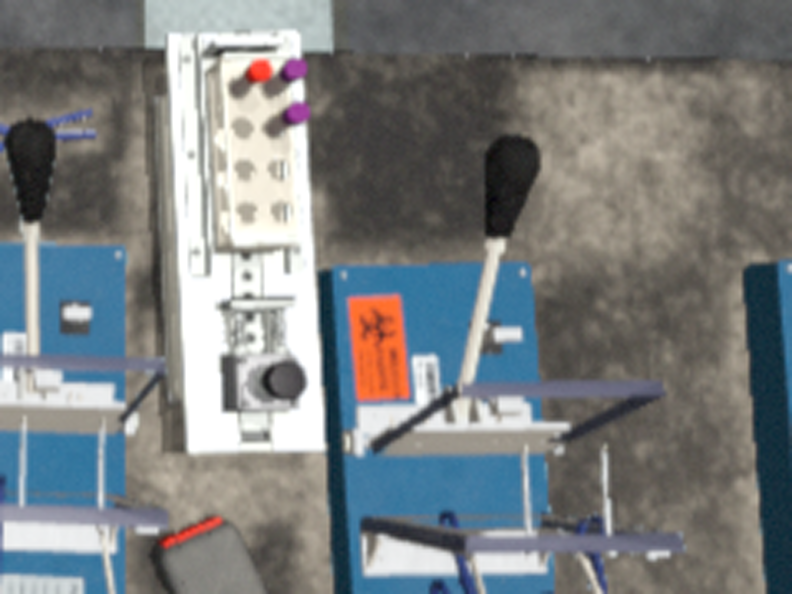

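Crop shows knob disc centred at (285,380), deck corners (167,32),(300,32),(325,450),(187,452), and clear space either side of the knob.

Run:
```python
from h import *
f=dict(np.load("top.npz"));K=f["mtx"];c=f["color"].astype(int)
def ray(u,v,z):
    d=rot(f["orientation"])@np.array([(u-K[0,2])/K[0,0],(v-K[1,2])/K[1,1],1]);p=f["position"];return p+d*(z-p[2])/d[2]
o=lambda u,v:(380+u/3.3-.35,170+v/3.3-.35)
C=[ray(*o(*q),.078)[:2] for q in((167,32),(300,32),(325,450),(187,452))]
print(np.round(C,4)); C=np.array(C)
for a,b in((3,0),(2,1)):
    d=C[b]-C[a];print(np.linalg.norm(d),np.arctan2(d[1],d[0]))
m=((c.max(2)<80)[275:296,455:480]).astype(np.uint8);n,l,s,ce=cv2.connectedComponentsWithStats(m);i=1+s[1:,4].argmax();print(s[i],ce[i]+[455,275])
k=ray(*(ce[i]+[455,275]),.166);print("knob",k)
s0=bot.sense();Rt=rot(s0["tcp_rot"]);print(Rt.round(3));print("body",Rt.T@(np.r_[k[:2],.3]-s0["position"])*1000)
```

```text
[[ 0.7051 -0.2941]
 [ 0.707  -0.3929]
 [ 0.3991 -0.4052]
 [ 0.3953 -0.3063]]
0.31001062596123813 0.03954291492857615
0.3081149300378081 0.039841843246256246
[23  0  2 21 33] [478.63636364 283.36363636]
knob [ 0.44966564 -0.37994512  0.166     ]
[[ 0.256 -0.967 -0.001]
 [-0.967 -0.256  0.001]
 [-0.002  0.    -1.   ]]
body [-167.13584548 -337.48929436  -53.85869009]
```

Emit:
move_arm(
  moves=[0,0,-40,0,0,0,0,0,-40,0,0,0,0,0,-40,0,0,0,-19.4,-34.1,0,0,0,0,-19.4,-34.1,0,0,0,0],
)

```text
clock: 0.52
position: [0.2211, -0.5752, 0.3692]
tcp_rot: [0.002, 0.791, -0.612, 0.002]
contact_force: [1.4, 0.2, -0.9]
finger_gap: 0.0881
```

Emit:
move_arm(
  moves=[-19.4,-34.1,0,0,0,0,-19.4,-34.1,0,0,0,0,-19.4,-34.1,0,0,0,0,-19.4,-34.1,0,0,0,0,-19.4,-34.1,0,0,0,0],
)

```text
clock: 0.93
position: [0.3632, -0.4343, 0.3665]
tcp_rot: [0.0, 0.792, -0.61, -0.0]
contact_force: [0.5, -0.3, 0.6]
finger_gap: 0.0883
```

Emit:
move_arm(
  moves=[-19.4,-34.1,0,0,0,0,-19.4,-34.1,0,0,0,0,-19.4,-34.1,0,0,0,0,0,0,0,0,0,-0.123,0,0,0,0,0,-0.123],
)

```text
clock: 1.35
position: [0.4485, -0.3504, 0.3663]
tcp_rot: [-0.001, 0.864, -0.503, -0.0]
contact_force: [-1.0, -0.8, -0.5]
finger_gap: 0.0882
```

Emit:
move_arm(
  moves=[0,0,0,0,0,-0.123,0,0,0,0,0,-0.123,0,0,0,0,0,-0.123,0,0,0,0,0,-0.123,0,0,0,0,0,-0.123],
)

```text
clock: 1.77
position: [0.4461, -0.3534, 0.3663]
tcp_rot: [-0.0, 0.975, -0.221, -0.0]
contact_force: [0.6, 0.3, -0.8]
finger_gap: 0.0882
```

Emit:
move_arm(
  moves=[0,0,0,0,0,-0.123,0,0,0,0,0,-0.123,0,0,0,0,0,-0.123,0,0,0,0,0,-0.123,0,0,0,0,0,0],
)

```text
clock: 2.18
position: [0.446, -0.3535, 0.3663]
tcp_rot: [-0.0, 1.0, 0.023, -0.0]
contact_force: [-0.1, -0.4, -0.1]
finger_gap: 0.0878
```

Run:
```python
from h import *
f=imaging.grab_frame("wrist");np.savez("w1.npz",**f);cv2.imwrite("pics/w1.png",f["color"][:,:,::-1])
s=bot.sense();print(s["clock"],s["position"],rot(s["tcp_rot"]).round(4),s["qpos"],s["contact_force"],f["position"])
```

```text
2.2333 [ 0.44605575 -0.35350122  0.36631073] [[ 9.993e-01  3.860e-02 -6.000e-04]
 [ 3.860e-02 -9.993e-01  6.000e-04]
 [-6.000e-04 -7.000e-04 -1.000e+00]] [ 0.89202913  0.32070435 -0.38787176  1.59027842  0.12544182  1.25615834
  0.52162974] [-0.26355563  0.34542238 -0.43229087] [ 0.44159869 -0.27500342  0.50383107]
```

View pics/w1.png

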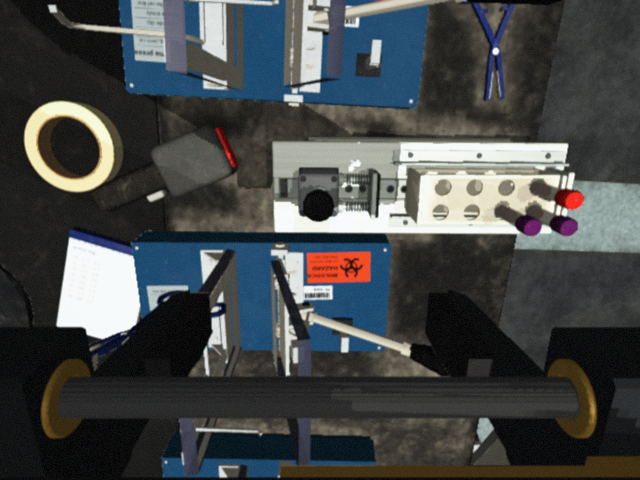

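Wrist view: knob at about (318,205), pad at (373,193), rack 407–575, tool axis aligned with the rocker.

```bash
cat >> h.py <<'E'
def ray(f,u,v,z):
    K=f["mtx"];d=rot(f["orientation"])@np.array([(u-K[0,2])/K[0,0],(v-K[1,2])/K[1,1],1]);p=np.array(f["position"]);return p+d*(z-p[2])/d[2]
def knob(f,u,v,z=.168,r=30):
    g=f["color"].max(2)[v-r:v+r,u-r:u+r];m=cv2.morphologyEx((g<45).astype(np.uint8),cv2.MORPH_OPEN,np.ones((7,7)))
    n,l,s,ce=cv2.connectedComponentsWithStats(m);i=1+s[1:,4].argmax();c=ce[i]+[u-r,v-r]
    cs,_=cv2.findContours((l==i).astype(np.uint8),0,2);(x,y),rad=cv2.minEnclosingCircle(cs[0])
    return c,(x+u-r,y+v-r,rad),ray(f,*c,z)
E
python3 - <<'E'
from h import *
f=dict(np.load("w1.npz"));print(knob(f,318,205));W=pts(f);print(W[205,318],W[200,318])
s=bot.sense();t=rot(s["tcp_rot"]).T@(knob(f,318,205)[2]-s["position"]);print(t)
K=f["mtx"];print(K[0,0])
for y,x in((193,374),(193,377),(195,409),(195,412)):print(W[y,x])
E
```

```text
(array([317.70212766, 204.89361702]), (317.1220474243164, 205.31496047973633, 16.579065322875977), array([ 0.44432893, -0.35189314,  0.168     ]))
[ 0.44459511 -0.35213085  0.16732071] [ 0.4443939  -0.3475784   0.16809131]
[-0.0015515  -0.00154263  0.1983127 ]
399.17800119276126
[ 0.49913403 -0.34878645  0.11899394]
[ 0.50211549 -0.34872157  0.11864781]
[ 0.53954046 -0.35410321  0.09373185]
[ 0.53947203 -0.35146917  0.10668562]
```

Run:
```python
from h import *
for n in("top","w1"):
    W=pts(dict(np.load(n+".npz")))
    for x0,x1 in((.34,.4),(.4,.44),(.44,.48),(.48,.56)):
        q=W[(W[...,0]>x0)&(W[...,0]<x1)&(W[...,2]>.2)&(W[...,2]<.33)]
        a=q[(q[:,1]>-.345)&(q[:,1]<-.2)];b=q[(q[:,1]<-.36)&(q[:,1]>-.5)]
        print(n,x0,"left min y",np.sort(a[:,1])[:3].round(3), "z",a[a[:,1].argsort()[:3],2].round(3) if len(a) else 0,"right max y",np.sort(b[:,1])[-3:].round(3))
f=dict(np.load("w1.npz"));W=pts(f)
# profile along rocker axis at rack mid and fence
e=np.array([np.cos(.04),np.sin(.04)]);p0=np.array([.4445,-.352])
d=W[...,:2]-p0;sx=d@e;sy=d@np.array([-e[1],e[0]])
m=(W[...,2]>.12)&(W[...,2]<.14)&(abs(sy)<.02)&(sx>.07)&(sx<.3)
v=sx[m];print("racktop sx",np.percentile(v,[0,1,50,99,100]))
m=(abs(sy)<.02)&(sx>.2)&(sx<.28);
for a in np.arange(.2,.27,.003):
    k=m&(sx>=a)&(sx<a+.003);print(round(a,3),np.round(np.nanpercentile(W[...,2][k],[10,50,90]),3) if k.any() else None,end="; ")
```

```text
top 0.34 left min y [-0.256 -0.256 -0.256] z [0.218 0.228 0.248] right max y [-0.433 -0.432 -0.431]
top 0.4 left min y [-0.256 -0.256 -0.255] z [0.219 0.211 0.202] right max y [-0.432 -0.432 -0.432]
top 0.44 left min y [-0.256 -0.256 -0.256] z [0.249 0.21  0.23 ] right max y [-0.434 -0.433 -0.433]
top 0.48 left min y [] z 0 right max y []
w1 0.34 left min y [-0.257 -0.257 -0.257] z [0.25  0.249 0.248] right max y []
w1 0.4 left min y [-0.256 -0.255 -0.255] z [0.231 0.219 0.219] right max y [-0.432 -0.432 -0.432]
w1 0.44 left min y [-0.256 -0.256 -0.256] z [0.249 0.248 0.248] right max y [-0.433 -0.433 -0.433]
w1 0.48 left min y [] z 0 right max y []
racktop sx [0.09433089 0.09476692 0.1599688  0.22965628 0.24544698]
0.2 [0.129 0.16  0.185]; 0.203 [0.129 0.162 0.186]; 0.206 [0.13  0.179 0.187]; 0.209 [0.129 0.186 0.187]; 0.212 [0.127 0.185 0.186]; 0.215 [0.092 0.13  0.131]; 0.218 [0.093 0.129 0.131]; 0.221 [0.092 0.129 0.13 ]; 0.224 [0.093 0.129 0.133]; 0.227 [0.103 0.133 0.134]; 0.23 [0.133 0.134 0.134]; 0.233 None; 0.236 None; 0.239 [0.101 0.119 0.12 ]; 0.242 [0.119 0.12  0.121]; 0.245 [0.119 0.119 0.12 ]; 0.248 None; 0.251 None; 0.254 None; 0.257 None; 0.26 None; 0.263 None; 0.266 None; 0.269 None;
```

Emit:
move_arm(
  moves=[-1.5,-1.5,40,0,0,0,0,0,40,0,0,0,0,0,40,0,0,0,0,0,40,0,0,0,0,0,20,0,0,0],
)

```text
clock: 2.65
position: [0.4423, -0.3506, 0.1821]
tcp_rot: [-0.002, 1.0, 0.018, -0.003]
contact_force: [-0.8, -0.1, -0.2]
finger_gap: 0.0882
```

Emit:
move_arm(
  moves=[0,0,10,0,0,0,0,0,10,0,0,0,0,0,10,0,0,0,0,0,10,0,0,0,0,0,2,0,0,0],
)

```text
clock: 3.07
position: [0.4447, -0.3521, 0.144]
tcp_rot: [-0.0, 1.0, 0.02, -0.0]
contact_force: [-0.4, -0.3, 0.4]
finger_gap: 0.088
```

Emit:
move_arm(
  moves=[0,0,0,0,0,0,0,0,0,0,0,0,0,0,0,0,0,0],
  jaw=0.55,
  grip_force=20,
)

```text
clock: 3.32
position: [0.4453, -0.3524, 0.1455]
tcp_rot: [0.0, 1.0, 0.02, 0.001]
contact_force: [-0.1, -0.7, 0.0]
finger_gap: 0.0704
```

Run:
```python
from h import *
f=imaging.grab_frame("wrist");np.savez("w2.npz",**f);a=f["color"][:,:,::-1]
g=imaging.grab_frame("scene");b=cv2.resize(g["color"][230:330,130:263,::-1],(640,480),interpolation=cv2.INTER_CUBIC)
cv2.imwrite("pics/w2.png",cv2.resize(np.vstack([a,b]),(450,600)) if 0 else cv2.resize(np.hstack([a,b]),(800,300)))
s=bot.sense();print(s["clock"],s["position"],s["contact_force"],s["finger_gap"])
```

```text
3.4167 [ 0.44514468 -0.35240032  0.14541574] [-0.50972757  0.33039517  0.82933838] 0.06193735690016231
```

View pics/w2.png

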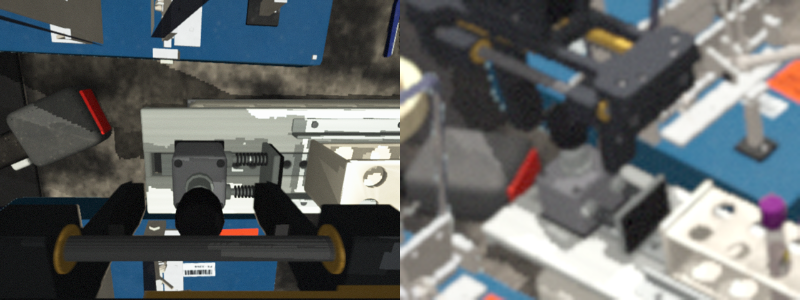

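Fingers straddle the knob cleanly, still closing.

Emit:
move_arm(
  moves=[0,0,1.5,0,0,0,0,0,0,0,0,0,0,0,0,0,0,0,0,0,0,0,0,0,0,0,0,0,0,0],
  jaw=1,
  grip_force=20,
)

```text
clock: 3.83
position: [0.4448, -0.3521, 0.1432]
tcp_rot: [0.0, 1.0, 0.021, 0.0]
contact_force: [1.2, -0.2, -0.7]
finger_gap: 0.0291
```

Emit:
move_arm(
  moves=[0,0,0,0,0,0,0,0,0,0,0,0,0,0,0,0,0,0,0,0,0,0,0,0,0,0,0,0,0,0],
)

```text
clock: 4.25
position: [0.4453, -0.3521, 0.1433]
tcp_rot: [0.0, 1.0, 0.021, 0.0]
contact_force: [4.4, -0.2, -1.0]
finger_gap: 0.027
```

Emit:
move_arm(
  moves=[0,0,-4,0,0,0,0,0,-4,0,0,0,0,0,-4,0,0,0,0,0,0,0,0,0,0,0,0,0,0,0],
  grip_force=30,
)

```text
clock: 4.67
position: [0.4452, -0.352, 0.1548]
tcp_rot: [-0.0, 1.0, 0.021, 0.0]
contact_force: [6.1, -1.1, -9.2]
finger_gap: 0.0267
```

Emit:
move_arm(
  moves=[0,0,0,0,0,0,0,0,0,0,0,0],
)

```text
clock: 4.83
position: [0.4452, -0.352, 0.1547]
tcp_rot: [-0.0, 1.0, 0.021, 0.0]
contact_force: [6.1, -1.8, -8.5]
finger_gap: 0.0269
```

Run:
```python
from h import *
f=imaging.grab_frame("wrist");np.savez("w3.npz",**f);g=imaging.grab_frame("scene");np.savez("s3.npz",**g)
s=bot.sense();print(s["clock"],s["position"],s["contact_force"],s["finger_gap"])
W=pts(f);c=f["color"].max(2)
# knob top seen in wrist cam: highest points between fingers
q=(c<60)&(abs(W[...,0]-s["position"][0])<.012)&(abs(W[...,1]+.352)<.016)&(W[...,2]>.14)&(W[...,2]<.2)
print(q.sum(),np.percentile(W[...,2][q],[5,50,90,98]))
W=pts(dict(np.load("w2.npz")));q=(abs(W[...,0]-.445)<.012)&(abs(W[...,1]+.352)<.016)&(W[...,2]>.14)&(W[...,2]<.2);print(q.sum(),np.percentile(W[...,2][q],[5,50,90,98]))
```

```text
4.9333 [ 0.44514744 -0.3519976   0.15461094] [ 5.96657706 -1.27697278 -9.67143543] 0.02686091099349257
4544 [0.16304514 0.17811129 0.17926889 0.17976308]
4734 [0.15204511 0.16691107 0.16802646 0.16854849]
```

Emit:
move_arm(
  moves=[6,0,0,0,0,0,6,0,0,0,0,0,6,0,0,0,0,0,6,0,0,0,0,0,6,0,0,0,0,0],
)

```text
clock: 5.35
position: [0.4688, -0.351, 0.1524]
tcp_rot: [-0.001, 1.0, 0.019, -0.006]
contact_force: [-7.5, -1.8, -8.5]
finger_gap: 0.027
```

Emit:
move_arm(
  moves=[3,0,0,0,0,0,3,0,0,0,0,0,3,0,0,0,0,0,3,0,0,0,0,0,3,0,0,0,0,0],
)

```text
clock: 5.77
position: [0.4836, -0.3504, 0.1523]
tcp_rot: [-0.001, 1.0, 0.019, -0.006]
contact_force: [-9.0, -1.5, -8.6]
finger_gap: 0.0265
```

Emit:
move_arm(
  moves=[2,0,0,0,0,0,2,0,0,0,0,0,2,0,0,0,0,0,0,0,0,0,0,0,0,0,0,0,0,0],
)

```text
clock: 6.18
position: [0.4897, -0.3502, 0.1523]
tcp_rot: [-0.001, 1.0, 0.019, -0.006]
contact_force: [-8.4, -1.2, -7.7]
finger_gap: 0.0267
```

Run:
```python
from h import *
f=imaging.grab_frame("wrist");np.savez("w4.npz",**f);cv2.imwrite("pics/w4.png",f["color"][:,:,::-1])
s=bot.sense();print(s["clock"],s["position"],s["contact_force"],s["finger_gap"],rot(s["tcp_rot"]).round(3)[:,0])
W=pts(f);e=np.array([np.cos(.04),np.sin(.04)])
d=W[...,:2]-[.4445,-.352];sx=d@e;sy=d@np.array([-e[1],e[0]])
for lo,hi in((.08,.2),(.2,.28)):
    m=(W[...,2]>.122)&(W[...,2]<.14)&(abs(sy)<.022)&(sx>lo)&(sx<hi);print(np.percentile(sx[m],[0,1,5,50,95,99,100]).round(4) if m.any() else None)
```

```text
6.2333 [ 0.48965949 -0.3501739   0.15228086] [-8.269229   -0.94629693 -7.78804449] 0.027060802288664844 [ 0.999  0.039 -0.012]
[0.1007 0.1012 0.1017 0.1435 0.1789 0.1831 0.1921]
None
```

View pics/w4.png

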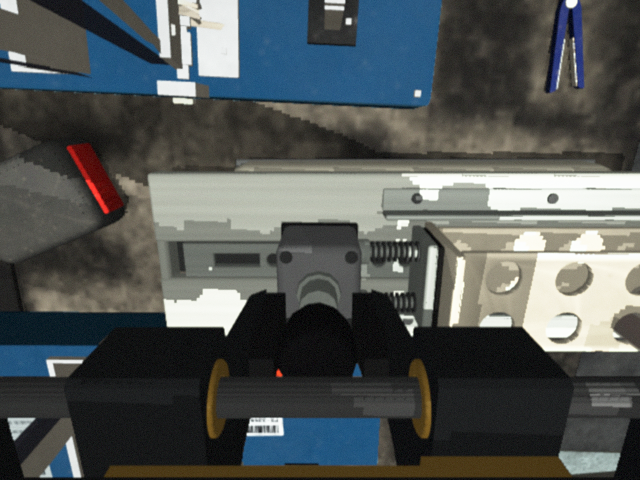

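Wrist view: tube slot at (215–260,260) and first index hole at (271,259) visible behind the saddle; pad against rack at (440,270), rack flat.

Run:
```python
from h import *
e=np.array([np.cos(.04),np.sin(.04)])
for n,uv in(("w4",[(215,259),(260,259),(266,259),(271,259),(276,259)]),):
    f=dict(np.load(n+".npz"));W=pts(f)
    for u,v in uv:
        p=ray(f,u,v,.076);d=p[:2]-[.4445,-.352];print(n,u,(d@e).round(4),(d@[-e[1],e[0]]).round(4),W[v,u,2].round(3),f["color"][v,u])
    print(f["color"].max(2)[259,205:282])
f=dict(np.load("w1.npz"));g=f["color"][165:225,325:420,::-1];cv2.imwrite("pics/h.png",cv2.resize(g,None,fx=8,fy=8,interpolation=cv2.INTER_CUBIC))
```

```text
w4 215 -0.016 -0.002 0.075 [53 57 50]
w4 260 0.0099 -0.0019 0.077 [94 95 91]
w4 266 0.0133 -0.0019 0.077 [78 84 76]
w4 271 0.0162 -0.0019 0.064 [40 40 39]
w4 276 0.0191 -0.0019 0.114 [55 55 53]
[113 116 110 114 112 116 116 109  95  75  57  47  42  41  46  41  44  41
  43  45  47  39  43  43  42  46  41  43  44  43  47  42  45  40  43  44
  42  42  43  42  43  45  47  45  41  47  44  42  43  44  47  42  38  44
  65  95 106 114 115 110 106  84  56  48  42  45  40  43  50  41  47  55
  68  80  71  55  44]
```

View pics/h.png

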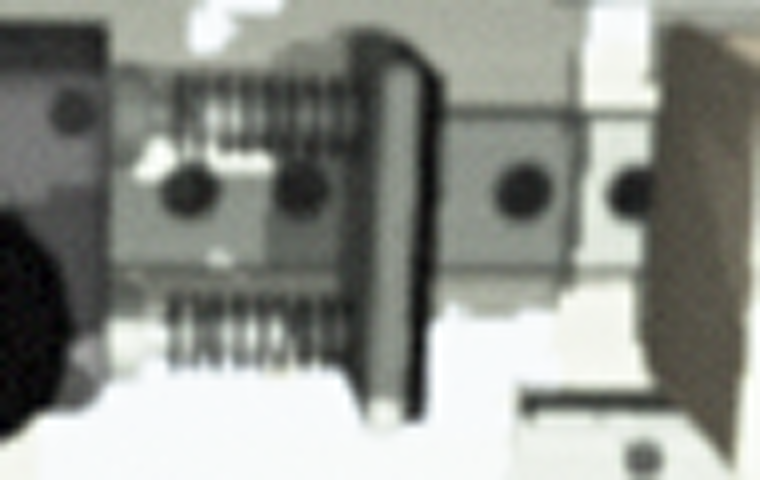

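Crop shows three index holes at about (348,189), (362,189), (390,189) of the w1 frame, the pitch fitting 15 mm.

Run:
```python
from h import *
e=np.array([np.cos(.04),np.sin(.04)])
f=dict(np.load("w1.npz"))
for u in (348.6,362.5,390.3):
    d=ray(f,u-.4,188.6,.076)[:2]-[.4445,-.352];print(u,(d@e).round(4),(d@[-e[1],e[0]]).round(4))
d=ray(f,317.7,204.9,.168)[:2]-[.4445,-.352];print(d@e)
f=dict(np.load("w4.npz"))
d=ray(f,271.8,259,.076)[:2]-[.4445,-.352];print(d@e)
```

```text
348.6 0.0327 -0.0028
362.5 0.0477 -0.0027
390.3 0.0778 -0.0026
-0.00016846236671259706
0.016663347784099846
```

Emit:
move_arm(
  moves=[3,0,-1,0,0,0,3,0,0,0,0,0,3,0,0,0,0,0,3,0,0,0,0,0,1.5,0,0,0,0,0],
)

```text
clock: 6.65
position: [0.502, -0.3497, 0.1527]
tcp_rot: [-0.002, 1.0, 0.019, -0.007]
contact_force: [-11.6, -1.7, -8.8]
finger_gap: 0.0265
```

Emit:
move_arm(
  moves=[0,0,0,0,0,0,0,0,1,0,0,0,0,0,1,0,0,0,0,0,0,0,0,0],
)

```text
clock: 6.98
position: [0.5022, -0.3498, 0.1513]
tcp_rot: [-0.002, 1.0, 0.019, -0.007]
contact_force: [-10.2, -0.9, -4.8]
finger_gap: 0.0264
```

Emit:
move_arm(
  moves=[0,0,1,0,0,0,0,0,0,0,0,0,0,0,0,0,0,0],
)

```text
clock: 7.23
position: [0.5023, -0.3498, 0.1511]
tcp_rot: [-0.001, 1.0, 0.019, -0.007]
contact_force: [-13.6, 0.3, 0.8]
finger_gap: 0.0266
```

Emit:
move_arm(
  moves=[0.8,0,0.3,0,0,0,0,0,0,0,0,0,0,0,0,0,0,0],
)

```text
clock: 7.48
position: [0.5025, -0.3498, 0.151]
tcp_rot: [-0.001, 1.0, 0.019, -0.008]
contact_force: [-15.1, 0.7, 4.0]
finger_gap: 0.0269
```

Emit:
move_arm(
  moves=[0.8,0,0,0,0,0,0,0,0,0,0,0,0,0,0,0,0,0],
)

```text
clock: 7.73
position: [0.5026, -0.3498, 0.151]
tcp_rot: [-0.001, 1.0, 0.019, -0.008]
contact_force: [-17.5, 2.1, 5.7]
finger_gap: 0.0268
```

Emit:
move_arm(
  moves=[0.8,0,0,0,0,0,0,0,0,0,0,0,0,0,0,0,0,0],
)

```text
clock: 7.98
position: [0.5028, -0.3499, 0.1509]
tcp_rot: [-0.002, 1.0, 0.019, -0.009]
contact_force: [-19.0, 1.6, 7.2]
finger_gap: 0.027
```

Emit:
move_arm(
  moves=[0.8,0,0,0,0,0,0,0,0,0,0,0,0,0,0,0,0,0],
)

```text
clock: 8.23
position: [0.5029, -0.3498, 0.1509]
tcp_rot: [-0.002, 1.0, 0.019, -0.01]
contact_force: [-21.2, 2.9, 9.0]
finger_gap: 0.0267
```

Emit:
move_arm(
  moves=[-2,0,-1,0,0,0,0,0,-0.5,0,0,0,0,0,0,0,0,0],
)

```text
clock: 8.48
position: [0.503, -0.3497, 0.1513]
tcp_rot: [-0.002, 1.0, 0.019, -0.007]
contact_force: [-11.3, -0.6, -5.2]
finger_gap: 0.0267
```

Emit:
move_arm(
  moves=[0,0,0,0,0,0,0,0,0,0,0,0],
)

```text
clock: 8.65
position: [0.5031, -0.3497, 0.1513]
tcp_rot: [-0.002, 1.0, 0.019, -0.007]
contact_force: [-12.0, -1.2, -5.6]
finger_gap: 0.027
```

Emit:
move_arm(
  moves=[0.8,0,0,0,0,0,0,0,0,0,0,0],
)

```text
clock: 8.82
position: [0.5033, -0.3497, 0.1513]
tcp_rot: [-0.002, 1.0, 0.019, -0.008]
contact_force: [-13.5, -0.6, -4.7]
finger_gap: 0.0268
```

Emit:
move_arm(
  moves=[0.8,0,0,0,0,0,0,0,0,0,0,0],
)

```text
clock: 8.98
position: [0.5038, -0.3497, 0.1512]
tcp_rot: [-0.002, 1.0, 0.019, -0.008]
contact_force: [-13.4, -0.7, -3.2]
finger_gap: 0.0263
```

Emit:
move_arm(
  moves=[0.8,0,0,0,0,0,0,0,0,0,0,0],
)

```text
clock: 9.15
position: [0.5045, -0.3497, 0.1512]
tcp_rot: [-0.002, 1.0, 0.019, -0.008]
contact_force: [-14.2, -0.1, -3.5]
finger_gap: 0.0266
```

Sliding with the pin riding. Continue in small steps.

Emit:
move_arm(
  moves=[0.7,0,0,0,0,0,0,0,0,0,0,0],
)

```text
clock: 9.32
position: [0.5051, -0.3496, 0.1511]
tcp_rot: [-0.002, 1.0, 0.019, -0.009]
contact_force: [-13.4, -0.3, -3.0]
finger_gap: 0.0268
```

Emit:
move_arm(
  moves=[0.7,0,0,0,0,0,0,0,0,0,0,0],
)

```text
clock: 9.48
position: [0.5058, -0.3496, 0.1511]
tcp_rot: [-0.002, 1.0, 0.019, -0.009]
contact_force: [-13.8, -0.1, -3.5]
finger_gap: 0.0271
```

Emit:
move_arm(
  moves=[0.7,0,0,0,0,0,0,0,0,0,0,0],
)

```text
clock: 9.65
position: [0.5065, -0.3496, 0.151]
tcp_rot: [-0.002, 1.0, 0.019, -0.008]
contact_force: [-14.4, -0.5, -5.5]
finger_gap: 0.0267
```

Emit:
move_arm(
  moves=[0.7,0,0,0,0,0,0,0,0,0,0,0],
)

```text
clock: 9.82
position: [0.5073, -0.3495, 0.1509]
tcp_rot: [-0.002, 1.0, 0.019, -0.008]
contact_force: [-13.0, -0.5, -6.2]
finger_gap: 0.0268
```

Emit:
move_arm(
  moves=[0,0,1,0,0,0,0,0,0.5,0,0,0,0,0,0,0,0,0],
)

```text
clock: 10.07
position: [0.5076, -0.3495, 0.1493]
tcp_rot: [-0.002, 1.0, 0.019, -0.008]
contact_force: [-12.0, -1.5, -6.0]
finger_gap: 0.0268
```

The pin is falling in. Follow it down.

Emit:
move_arm(
  moves=[0,0,1.5,0,0,0,0,0,1.5,0,0,0,0,0,0,0,0,0],
)

```text
clock: 10.32
position: [0.5077, -0.3495, 0.1463]
tcp_rot: [-0.002, 1.0, 0.019, -0.008]
contact_force: [-12.5, -0.2, -6.8]
finger_gap: 0.0267
```

Emit:
move_arm(
  moves=[0,0,1.5,0,0,0,0,0,1,0,0,0,0,0,0,0,0,0],
)

```text
clock: 10.57
position: [0.5077, -0.3495, 0.144]
tcp_rot: [-0.002, 1.0, 0.019, -0.008]
contact_force: [-12.4, 0.0, -4.6]
finger_gap: 0.0267
```

Emit:
move_arm(
  moves=[-1.5,0,0.5,0,0,0,-1.5,0,0.5,0,0,0,-1,0,0,0,0,0,0,0,0,0,0,0],
)

```text
clock: 10.9
position: [0.5075, -0.3495, 0.1446]
tcp_rot: [-0.001, 1.0, 0.02, -0.004]
contact_force: [-6.8, 0.0, -5.5]
finger_gap: 0.0268
```

Emit:
move_arm(
  moves=[0,0,0,0,0,0,0,0,0,0,0,0,0,0,0,0,0,0,0,0,0,0,0,0,0,0,0,0,0,0],
  jaw=0.5,
)

```text
clock: 11.32
position: [0.5124, -0.3493, 0.147]
tcp_rot: [0.0, 1.0, 0.021, 0.001]
contact_force: [0.2, 0.1, -0.2]
finger_gap: 0.044
```

Run:
```python
from h import *
f=imaging.grab_frame("wrist");np.savez("w5.npz",**f)
s=bot.sense();print(s["clock"],s["position"],s["contact_force"],s["finger_gap"])
W=pts(f);c=f["color"].max(2)
q=(c<60)&(abs(W[...,0]-.5077)<.012)&(abs(W[...,1]+.3495)<.016)&(W[...,2]>.14)&(W[...,2]<.2)
print(q.sum(),np.percentile(W[...,2][q],[5,50,90,98]))
```

```text
11.3667 [ 0.51221469 -0.3493179   0.14682683] [-0.06907461  0.33281301 -0.65621768] 0.04382915820675759
4637 [0.15251867 0.16692297 0.16801325 0.16852819]
```

Emit:
move_arm(
  moves=[-4.5,0,0,0,0,0,0,0,0,0,0,0,0,0,0,0,0,0],
  jaw=0.35,
)

```text
clock: 11.62
position: [0.5068, -0.3497, 0.1464]
tcp_rot: [0.0, 1.0, 0.02, -0.0]
contact_force: [0.6, -0.2, 0.1]
finger_gap: 0.0575
```

Emit:
move_arm(
  moves=[0,0,-10,0,0,0,0,0,-20,0,0,0,0,0,-40,0,0,0,0,0,-40,0,0,0,0,0,-40,0,0,0],
)

```text
clock: 12.03
position: [0.5069, -0.3492, 0.2988]
tcp_rot: [-0.0, 1.0, 0.021, 0.0]
contact_force: [1.6, -0.1, -1.1]
finger_gap: 0.0572
```

Emit:
move_arm(
  moves=[0,0,-40,0,0,0,0,0,-30,0,0,0,0,0,0,0,0,0,0,0,0,0,0,0],
)

```text
clock: 12.37
position: [0.508, -0.3498, 0.3691]
tcp_rot: [0.001, 1.0, 0.021, 0.002]
contact_force: [-0.1, 0.0, -0.2]
finger_gap: 0.0579
```

Run:
```python
from h import *
f=imaging.grab_frame("wrist");cv2.imwrite("pics/w6.png",f["color"][:,:,::-1])
s=bot.sense();print(s["clock"],s["position"],s["contact_force"],s["finger_gap"])
W=pts(f);e=np.array([np.cos(.04),np.sin(.04)]);d=W[...,:2]-[.4445,-.352];sx=d@e;sy=d@np.array([-e[1],e[0]])
m=(W[...,2]>.122)&(W[...,2]<.14)&(abs(sy)<.022)&(sx>.09)&(sx<.26);print("racktop",np.percentile(sx[m],[0,1,50,99,100]),W[...,2][m].min())
q=(f["color"].max(2)<50)&(abs(sx-.063)<.02)&(abs(sy)<.02)&(W[...,2]>.155)&(W[...,2]<.2);print("knob sx",np.percentile(sx[q],[2,98]),"z",np.percentile(W[...,2][q],[50,90]))
q=(W[...,2]>.1)&(W[...,2]<.124)&(abs(sy)<.02)&(sx>.225);print("fence",np.percentile(sx[q],[1,99]) if q.any() else 0)
```

```text
12.4167 [ 0.50709288 -0.34940167  0.36696172] [-1.32974611  1.14415008 -0.84577907] 0.05740609174537756
racktop [0.1046503  0.10485264 0.16958632 0.23808975 0.24089614] 0.122442788471534
knob sx [0.04990029 0.07351419] z [0.16713903 0.16831382]
fence [0.23679181 0.23730909]
```

View pics/w6.png

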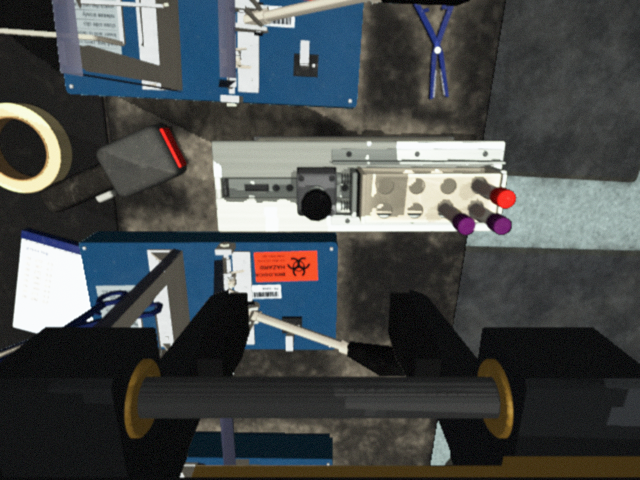

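The picture shows the pad at (357,192) pressed against the rack, the rack flat against the fence, and the knob at (317,205). The gripper is clear.

```bash
python3 -c "
from cell import bot
print(bot.job_done())"
```

```text
the job is handed in; nothing more can be done
None
```

The rack is secured against the fence and the job is handed in, at about 12.4 s on the robot's clock. `job_done()` gives no verdict, so these are my own last checks.

**What I did:** I gripped the knob, lifted the plunger about 11 mm and slid the stop forward. The pad pushed the rack up to the fence. With the pin riding on the tube, I moved in 0.7–0.8 mm steps until it dropped into a hole, at about 62–63 mm of travel. I followed it down, eased off the sideways force, let go and withdrew.

**Last checks:**
- **Plunger:** the knob top is at 0.168 m, the same height as at home before I started, so the pin is fully home. The hole also matches where the camera put it (62.5 mm).
- **Pad:** pressed in about 17–18 mm, worked out from the stop travel and the rack's position.
- **Rack:** it moved about 10 mm to the fence and looks flat. I did not measure its tilt or its force on the fence.
- **Gripper and bystanders:** the gripper is clear and touching nothing. I saw no bystander disturbed, but I did not measure their positions.

**Where things disagreed:**
- **First hole:** my two camera estimates of the tube holes differed by about 1 mm.
- **Fence:** its depth readings varied by 2–3 mm and overlapped the rack's far edge, so they neither confirm nor rule out a small gap there.
- **Stuck stop:** at one point I pressed too hard on the pin and the stop stuck at about 21 N, until I eased the downward force.

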